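Clear and hold open the weight case

TASK

Take the small carton off the lid of the black weight case and set it down upright on the free worktop, without dropping it and without it touching the case. Then raise the lid by its T-handle to 60 degrees open and finish while still holding it there with the gripper, so that the check weights can be inspected; the lid falls shut if let go, and its hinge must never be bent beyond 80 degrees. Leave the vial, timer, bottle and dish where they are.

Things in the scene. Friction and masses are not known exactly. Their poses are not given: they have to be found in the camera images.
- weight_case: Black flat case of check weights, fixed to the worktop, 92 (x) x 150 (y) x 40 mm high, lid shut. Origin: centre of its underside, on the worktop. Its x axis points from the front edge (with the T-handle, toward the robot) to the hinged back edge, y along the hinge, z up. The front face is at x = -44 mm, the lid takes up z = 27 to 40 mm.
- weight_case_lid (a joint): Opening angle of the lid in rad: 0 shut (level), 1.047 = 60 degrees open; the hinge lies along the back edge, so the front edge with the handle rises and swings away from the robot. Hinge nearly free of friction: the lid falls shut from 60 degrees if let go. No spring.
- handle_bar (a point): Centre of the crossbar of the steel T-handle that sticks out level from the middle of the lid's front edge and turns with the lid. Crossbar: round, 14 mm diameter, 50 mm long, parallel to the hinge, flat ends; its centre is 36 mm in front of the lid's front face on an 8 mm round stem, 33.5 mm above the worktop with the lid shut. On the case: x = -80, y = 0, z = 33.5 mm when shut. This point's axes are those of the lid.
- hinge_line (a point): Middle of the hinge line, on the case at x = 47, y = 0, z = 26.5 mm; it does not move. Axes as the case: the hinge is the y axis. The centre of the handle's crossbar moves about it on a circle of 127 mm radius, starting 127 mm in front of it and 7 mm above it.
- filter_box: Small pale carton (box of filters), closed and rigid, 50 (x) x 70 (y) x 45 mm high, loose, 0.05 to 0.12 kg, standing on the lid at the start (underside 40 mm above the worktop). Origin: centre of its underside; z up.
- vial: Bystander, loose: small vial, 23 mm across and 51 mm tall, standing on the strip of worktop in front of the microscope. The fixed microscope rises close to the right of the case (its front 0.53 m ahead of the robot, its body 0.2 m high, eyepieces and column higher): pass in front of it, not over it, to the free worktop on the right. Origin: centre of its underside.
- timer: Bystander, loose: flat white bench timer, 62 x 68 x 19 mm, lying on the worktop to the left of the case. Origin: centre of its underside.
- dye_bottle: Bystander, loose: small white bottle with a screw cap, 34 mm across and 67 mm tall, standing behind the case on the right. Origin: centre of its underside.
- dish: Bystander, loose: flat clear petri dish, 60 mm across and 14 mm tall, lying behind the case on the left. Origin: centre of its underside.
Mind the look-alikes: they are no part of the job. There is more than one size of the filter_box; the job needs the smaller.

How it is judged:
By the outcome, as a careful person would: the job done as asked, in the order asked, and still so for the second after the job is handed in, while the arm keeps its last pose, push and grip.
It also fails if it takes over 58 s, if anything falls off the work surface, if the arm or the gripper's body presses on something with over 40 N, if the wrist force passes 120 N, or if a joint passes its speed limit or range.

ROBOT

A 6-joint arm with a two-finger parallel gripper is mounted at the origin on a cart in front of the work surface, level with it; the furniture and walls round the work are solid. World frame = base frame: x ahead of the robot, y to its left, z up, the work surface at z = 0. Lengths are in mm, angles in rad, forces in N, time in s.
With the tool pointing down it reaches from about 275 to 825 mm from the base axis. Payload 4.9 kg.
Tool frame: the origin (TCP) lies at the very end of the fingers, on their centre line; the grasp point (between the pads) lies 19 mm behind it; z points along the fingers, y is the direction in which the jaws open and shut (so a half turn about z gives the same grasp; the last joint's range is limited). The gripper opens to 85 mm and grips with 20 to 120 N. Pads are 22 mm wide; open, the fingers measure 114 mm over their backs; the gripper's body (76 mm by 85 mm) begins 54 mm behind the grasp point. The pads swing forward as they close: fully open they stand 13 mm farther back than shut.
Start: joints at [1.146, 0.326, -0.193, 1.052, 0, 1.437], TCP at [157.689, 526.928, 231.281] pointing down, gripper open.
Joint ranges: [-2.65, 2.65], [-0.97, 1.79], [-1.3, 1.35], [-1.93, 2.1], [-1.47, 1.37], [-3.14, 3.14]. Speed limits (rad/s): [2.57, 2.57, 3.14, 3.14, 3.14, 3.14].

INTERFACE

Orientations are given as a rotation vector (axis times angle).
In Python, from cell import manip, camera, calibration gives the robot as it stands. The module is installed in compiled form; this text tells all that it offers.
- The arm moves only by the shell command python3 -m jog 'ROWS' [OPENING] [FORCE]. ROWS is JSON, a list of rows, each a list of 6 numbers: the shift along the tool's x, y, z in m, then the turn, a rotation vector about the tool's x, y, z in rad. In form: [[x, y, z, rx, ry, rz], ...]. A call has 1 to 20 rows; each row shifts and turns the commanded pose from where the row before left it, along the tool's axes as they then stand; what a row does not reach is not made up. A row lasts 1/10 s, in which the tool goes at most 50 mm and 8.59 degrees, less where a joint would pass 70% of its speed; a pose out of reach is approached as far as the arm can. A call with a gripper value outside its range is refused whole. OPENING is the finger opening in m, from 0 to 0.0854, set as the call begins (- or left out, the last holds). The fingers move at their own pace and stop on an object; FORCE is the grip in N (left out, the last holds). Time passes only in rows, so rows that do not move let the fingers close. It gives the time, the measured TCP pose, the force and the opening at its end, in the units of the state.
- manip.state(): the state, without advancing time (a new reading comes with each control period).
- camera(name): name is "side" or "top" or "wrist"; returns (picture, depth): 384x512x3 uint8, blue, green, red; 384x512 float32, mm along the optical axis (not along the pixel's ray), 0 where there is no reading.
- calibration(name): a dict with "vertical_fov" (degrees; the focal length in pixels is half the picture's height over the tangent of half this angle, whatever the lens; pixels are square), "cx", "cy" (the principal point, pixels), "origin" and "orientation" of the camera in the world. Camera axes: x right, y up, looking along -z (the intrinsics and any distortion apply to the point x, -y, -z); pixel columns grow to the right and rows downward; lengths in mm; the calibration is good to about 2 mm. A picture is of the moment at which its call begins: read the wrist's pose just before it. calibration takes no time and is no camera call; for the wrist camera it gives the pose at the moment of the call.
- manip.finish_job(): hands the job in, once; it reports no verdict.
The state is a dict: "time": time; "joint_pos": joint angles; "qd": joint speeds; "joint_torque": joint torques, N m; "tcp_pos": TCP position; "tcp_rot": TCP orientation; "force": force on the tool from outside, world axes, zero at the start; "moment": the same for the moment, N m; "opening": finger opening in mm.
Only numpy, scipy, OpenCV 4.12 (cv2) and the standard library are available. Lean on these libraries where they do the work, as an engineer would, in place of code of your own. Each camera call takes 0.05 s, during which the arm holds its last target. There are 200 camera calls.

## Working session

There is one attempt and no reset: what is moved stays moved. The work goes in short steps, Python scripts to look and compute and a shell command to move; the robot and the scene stay as the last step left them, time stands still between calls to the robot, and variables do not carry over. Pictures are saved under pics/ and viewed, about 8 in all and at most 12, crops included, and the job is handed in when it is done.

```bash
mkdir -p pics; cat > h.py <<'E'
import numpy as np, cv2
from cell import manip, camera, calibration
from scipy.spatial.transform import Rotation as R
def rot(o):
    o=np.array(o,float)
    return o if o.shape==(3,3) else (R.from_rotvec(o).as_matrix() if o.size==3 else R.from_quat(o).as_matrix())
def world(cal,depth):
    h,w=depth.shape; f=h/2/np.tan(np.radians(cal["vertical_fov"])/2)
    v,u=np.mgrid[:h,:w]; d=depth
    P=np.stack([(u-cal["cx"])/f*d,-(v-cal["cy"])/f*d,-d],-1)
    return P@rot(cal["orientation"]).T+np.array(cal["origin"])
E
python3 - <<'E'
from h import *
print(manip.state())
for n in ["top","side"]:
    c=calibration(n); p,d=camera(n); print(n,c)
    cv2.imwrite(f"pics/{n}0.png",p); np.savez(f"{n}0.npz",p=p,d=d,W=world(c,d))
    print((d>0).mean())
p=np.hstack([cv2.imread("pics/top0.png")]); 
E
```

```text
{'time': 0.0, 'joint_pos': array([ 1.14578093e+00,  3.26942735e-01, -1.93591687e-01,  1.05197352e+00,
       -1.01977143e-05,  1.43658887e+00]), 'qd': array([-0.00125918,  0.00218148,  0.00020255, -0.00086271, -0.00073572,
        0.00101903]), 'joint_torque': array([-3.36309076e-04, -4.43403375e+01,  2.62441295e+01,  1.55687181e-02,
       -1.48354870e-04,  2.43315469e-06]), 'tcp_pos': array([157.45610689, 526.37931937, 230.49948068]), 'tcp_rot': array([-4.55124912e-01, -3.10798211e+00,  2.58822733e-03]), 'force': array([-0.44414619, -0.20180279, -0.55116531]), 'moment': array([ 0.05431965, -0.03000464, -0.02340302]), 'opening': 85.23354158660183}
top {'vertical_fov': 49.755549918254516, 'cx': 258.56639367427204, 'cy': 196.07502263321757, 'origin': array([ 389.16068445,  360.18478174, 1351.38211178]), 'orientation': array([ 0.11874941, -0.1136096 , -1.55422656])}
0.9960479736328125
side {'vertical_fov': 49.757185237494625, 'cx': 252.47962194498945, 'cy': 186.17950070894383, 'origin': array([  82.04215513, -332.38270141,  519.91795888]), 'orientation': array([ 1.04322192, -0.33585036, -0.58991647])}
0.995880126953125
```

View pics/top0.png

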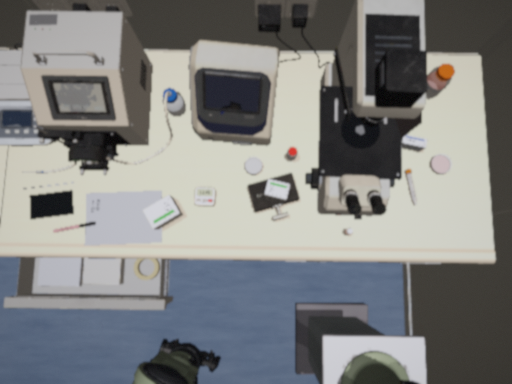

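View pics/side0.png

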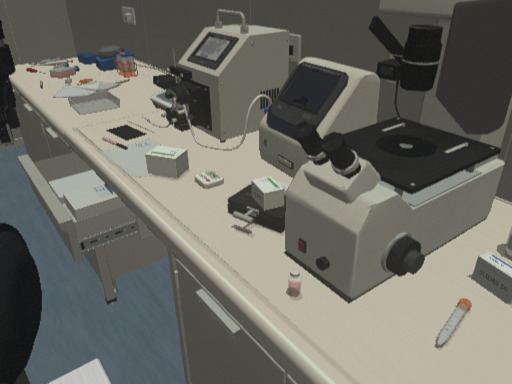

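Top view: the black case with T-handle is at (274,193), handle (281,214), and the small carton on its lid at (277,189). Look-alikes are the larger carton at (162,212), a slide box at (413,143) and a black pad at (52,205). By the description I choose the carton at (277,189). The vial is at (348,231), timer (205,196), bottle (292,153), dish (254,166).

```bash
python3 - <<'E'
from h import *
z=np.load("top0.npz");W=z["W"];p=z["p"]
for n,(u,v) in dict(carton=(277,189),big=(162,212),slide=(413,143),bar=(281,214),vial=(348,231),timer=(205,196),bottle=(292,153),dish=(254,166),table=(230,220),tr=(440,220),tr2=(400,235),edge=(300,243),base=(375,370)).items(): print(n,W[v,u].round())
s=np.load("side0.npz");Ws=s["W"]
for n,W_ in (("top",W),("side",Ws)):
    x,y,zz=W_[...,0],W_[...,1],W_[...,2]
    roi=(x>320)&(x<620)&(y>80)&(y<420)
    m=(roi&(zz>75)&(zz<95)).astype(np.uint8)
    k,lab,st,_=cv2.connectedComponentsWithStats(m)
    for i in range(1,k):
        if st[i,4]>40:
            q=W_[lab==i]; r=cv2.minAreaRect(q[:,:2].astype(np.float32)); print(n,"z75-95",st[i],r,q[:,2].mean())
    m=(roi&(zz>20)&(zz<48)).astype(np.uint8)
    k,lab,st,_=cv2.connectedComponentsWithStats(m)
    for i in range(1,k):
        if st[i,4]>40:
            q=W_[lab==i]; r=cv2.minAreaRect(q[:,:2].astype(np.float32)); print(n,"z20-48",st[i],r,q[:,2].mean())
c=p[120:240,180:440]; cv2.imwrite("pics/c1.png",cv2.resize(c,None,fx=3,fy=3,interpolation=2))
E
```

```text
carton [600. 309.  89.]
big [527. 668.  60.]
slide [ 763. -131.   52.]
bar [529. 293.  35.]
vial [476.  84.  49.]
timer [586. 540.  20.]
bottle [721. 261.  69.]
dish [689. 382.  16.]
table [510. 458.   1.]
tr [ 520. -228.    1.]
tr2 [469. -94.   4.]
edge [439. 230.   0.]
base [69. 17. 74.]
top z75-95 [264 183  26  17 328] ((600.5807495117188, 309.7587890625), (69.50845336914062, 50.290367126464844), 77.05586242675781) 85.85494441796166
top z75-95 [306 184  15  18  53] ((599.8516845703125, 187.171630859375), (68.62530517578125, 25.248567581176758), 37.45824432373047) 85.34726958289103
top z20-48 [248 185  52  36 776] ((564.5746459960938, 318.30181884765625), (164.1328125, 110.00855255126953), 89.75646209716797) 40.31282712329574
top z20-48 [317 191  13  24  43] ((560.6757202148438, 171.79808044433594), (81.22405242919922, 27.823118209838867), 24.402387619018555) 35.32218878477571
side z75-95 [251 177  33  20 405] ((598.6115112304688, 308.1534118652344), (74.17798614501953, 50.41400146484375), 75.87486267089844) 82.34410239210439
side z75-95 [285 217  32  30 301] ((527.6986083984375, 124.02183532714844), (86.75995635986328, 4.226590633392334), 89.03516387939453) 84.88566609446981
side z20-48 [ 228  185   58   41 1158] ((563.8357543945312, 317.35302734375), (111.93708801269531, 168.04531860351562), 0.0845060795545578) 35.66397843955284
side z20-48 [285 238  31  33 343] ((527.679931640625, 122.8778305053711), (85.73095703125, 6.263986587524414), 88.79645538330078) 34.07953890124679
```

View pics/c1.png

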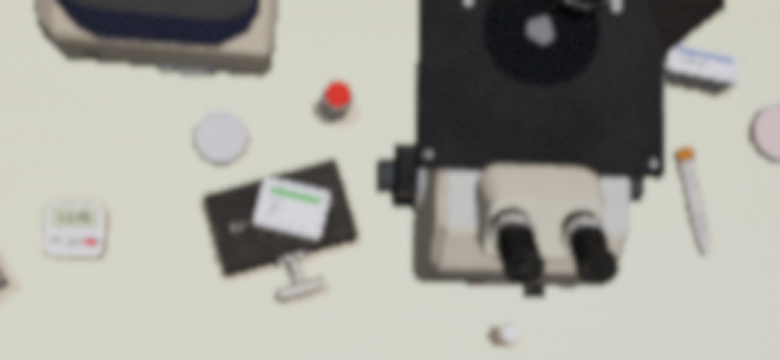

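```bash
cat >> h.py <<'E'
def togo(t,yaw):
    """shift in current tool axes to t (mm); tool turn about z so that tool y points at `yaw` deg (mod 180), plus tilt left"""
    s=manip.state(); M=R.from_rotvec(s["tcp_rot"]).as_matrix()
    d=M.T@(np.array(t)-s["tcp_pos"])/1000
    cur=np.degrees(np.arctan2(M[1,1],M[0,1])); dy=(yaw-cur+90)%180-90
    print("t",round(s["time"],2),"tcp",s["tcp_pos"].round(1),"yaw_y",cur.round(1),"zaxis",M[:,2].round(3),"j",s["joint_pos"].round(2),"F",s["force"].round(1),"op",round(s["opening"],1))
    print("shift m",d.round(4),"rz rad",np.radians(-dy).round(3))
E
python3 -c "
from h import *; togo([580,305,240],-13)"
python3 -m jog '[[-0.02,-0.003,0,0,0,0],[-0.036,-0.006,0,0,0,0],[-0.036,-0.006,0,0,0,0],[-0.036,-0.006,0,0,0,0],[-0.036,-0.006,0,0,0,0],[-0.036,-0.006,0,0,0,0],[-0.036,-0.006,0,0,0,0],[-0.036,-0.006,0,0,0,0],[-0.036,-0.006,0,0,0,0],[-0.036,-0.006,0,0,0,0],[-0.036,-0.006,0,0,0,0],[-0.036,-0.006,0,0,0,0],[-0.036,-0.006,0,0,0,0],[-0.036,-0.006,0,0,0,0],[0,0,0,0,0,0]]' 0.085 40
python3 -c "
from h import *; togo([580,305,240],-13)"
```

```text
t 0.1 tcp [157.5 526.4 230.6] yaw_y 73.3 zaxis [-0.001 -0.001 -1.   ] j [ 1.15  0.33 -0.19  1.05 -0.    1.44] F [-0.2 -0.4  0.4] op 85.1
shift m [-0.4683 -0.091  -0.0093] rz rad 1.507
time: 1.6
tcp_pos: [605.5, 306.5, 229.9]
tcp_rot: [0.463, 3.107, -0.002]
force: [0.4, -0.4, 0.3]
opening: 85.3
t 1.6 tcp [605.5 306.5 229.9] yaw_y 73.1 zaxis [ 0.001 -0.001 -1.   ] j [ 0.36  0.57  0.19  1.19 -0.    0.66] F [ 0.4 -0.4  0.3] op 85.3
shift m [ 0.024  -0.0089 -0.0102] rz rad 1.502
```

```bash

python3 -m jog '[[0,0,0,0,0,0.1],[0,0,0,0,0,0.145],[0,0,0,0,0,0.145],[0,0,0,0,0,0.145],[0,0,0,0,0,0.145],[0,0,0,0,0,0.145],[0,0,0,0,0,0.145],[0,0,0,0,0,0.145],[0,0,0,0,0,0.145],[0,0,0,0,0,0.145],[0,0,0,0,0,0.1],[0,0,0,0,0,0]]'
python3 - <<'E'
from h import *
togo([600,309,230],-13)
c=calibration("wrist"); p,d=camera("wrist"); W=world(c,d); print(c["origin"])
cv2.imwrite("pics/w1.png",p); np.savez("w1.npz",p=p,d=d,W=W)
zz=W[...,2]; m=((zz>78)&(zz<92)).astype(np.uint8)
k,lab,st,_=cv2.connectedComponentsWithStats(m)
for i in range(1,k):
    if st[i,4]>300: q=W[lab==i]; print(st[i],cv2.minAreaRect(q[:,:2].astype(np.float32)),np.median(q[:,2]))
m=((zz>36)&(zz<44)).astype(np.uint8)
k,lab,st,_=cv2.connectedComponentsWithStats(m)
for i in range(1,k):
    if st[i,4]>300: q=W[lab==i]; print("lid",st[i],cv2.minAreaRect(q[:,:2].astype(np.float32)),np.median(q[:,2]))
E
```

```text
time: 2.8
tcp_pos: [601.2, 309.7, 230.8]
tcp_rot: [-2.456, -1.959, 0.002]
force: [0.2, -0.1, 0.3]
opening: 85.1
t 2.8 tcp [601.2 309.7 230.8] yaw_y -12.8 zaxis [-0.001 -0.    -1.   ] j [0.37 0.57 0.19 1.19 0.   2.16] F [ 0.2 -0.1  0.3] op 85.1
shift m [-0.0009 -0.001   0.0008] rz rad 0.003
[617.97873987 387.20819502 372.21387875]
[ 416    0   18  114 1003] ((752.1053466796875, 374.57318115234375), (9.760937690734863, 87.25393676757812), 1.6733711957931519) 85.16999270061848
[ 223  138   58   78 4354] ((598.9891967773438, 309.8505554199219), (70.38066864013672, 50.21907424926758), 76.57159423828125) 84.02311281729322
[ 214  252  135   77 1948] ((597.5564575195312, 196.64718627929688), (144.17779541015625, 44.61466598510742), 5.491816520690918) 86.40419502718899
[ 397  262  115   28 1016] ((771.2280883789062, 171.21014404296875), (2.890115737915039, 111.19864654541016), 88.79867553710938) 84.97397893342571
lid [ 171   66  149  170 8622] ((591.7604370117188, 318.004150390625), (102.61579895019531, 149.56649780273438), 16.55670166015625) 38.8168126757372
lid [164 172  36  45 551] ((528.1210327148438, 299.03643798828125), (28.751493453979492, 49.77114486694336), 16.125892639160156) 38.36660132586945
lid [374 237 138  29 556] ((781.1962280273438, 170.88177490234375), (4.656757354736328, 148.36090087890625), 89.55708312988281) 40.06320682332472
```

View pics/w1.png

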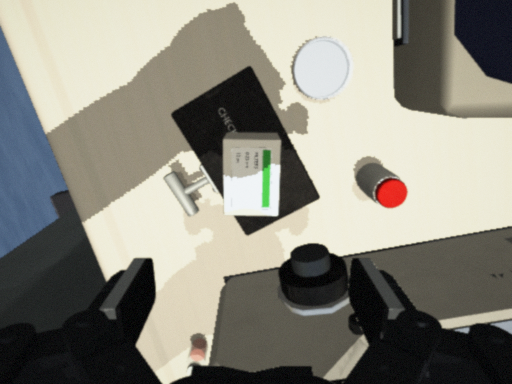

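The wrist view shows the carton at (251,178) on the black lid and the handle at (180,192). The carton top measures 70.4 × 50.2 mm at z = 84, which confirms the smaller box. I'll descend to grasp it across its 50 mm side.

```bash

python3 -m jog '[[0,-0.002,0.012,0,0,0],[0,0,0.03,0,0,0],[0,0,0.03,0,0,0],[0,0,0.03,0,0,0],[0,0,0.03,0,0,0],[0,0,0.025,0,0,0],[0,0,0.016,0,0,0],[0,0,0.01,0,0,0],[0,0,0,0,0,0]]'
python3 -m jog '[[0,0,0,0,0,0],[0,0,0,0,0,0],[0,0,0,0,0,0],[0,0,0,0,0,0],[0,0,0,0,0,0],[0,0,0,0,0,0],[0,0,0,0,0,0],[0,0,0,0,0,0]]' 0.03 40
python3 -c "
from h import *; togo([599,310,150],-13)"
```

```text
time: 3.75
tcp_pos: [598.4, 309.3, 46.1]
tcp_rot: [-2.455, -1.958, 0.005]
force: [-0.5, 0.2, 0.7]
opening: 84.9
time: 4.55
tcp_pos: [600.9, 310.3, 49.7]
tcp_rot: [2.456, 1.958, 0.004]
force: [-0.7, -0.5, 6.4]
opening: 49.4
t 4.55 tcp [600.9 310.3  49.7] yaw_y -12.9 zaxis [ 0.002  0.001 -1.   ] j [ 0.37  0.71 -0.05  0.81  0.    2.16] F [-0.7 -0.5  6.4] op 49.4
shift m [-0.0006 -0.0016 -0.1003] rz rad 0.002
```

```bash

python3 -m jog '[[0,0,-0.008,0,0,0],[0,0,-0.015,0,0,0],[0,0,-0.02,0,0,0],[0,0,-0.02,0,0,0],[0,0,-0.02,0,0,0],[0,0,-0.015,0,0,0],[0,0,-0.008,0,0,0],[0,0,0,0,0,0],[0,0,0,0,0,0]]'
python3 - <<'E'
from h import *
togo([410,250,150],-13)
a,_=camera("wrist"); b,_=camera("side"); cv2.imwrite("pics/lift.png",np.vstack([np.hstack([a[:,:400],b[100:484,150:550]])]) if False else np.hstack([cv2.resize(a,(400,300)),cv2.resize(b[100:300,130:400],(400,300))]))
E
```

```text
time: 5.45
tcp_pos: [599.7, 309.7, 154.0]
tcp_rot: [-2.457, -1.958, 0.001]
force: [-0.2, 0.0, -1.9]
opening: 49.5
t 5.45 tcp [599.7 309.7 154. ] yaw_y -12.9 zaxis [-0.001 -0.    -1.   ] j [ 0.37  0.61  0.06  1.02 -0.    2.16] F [-0.2  0.  -1.9] op 49.5
shift m [-0.1005 -0.1716  0.0041] rz rad 0.002
```

View pics/lift.png

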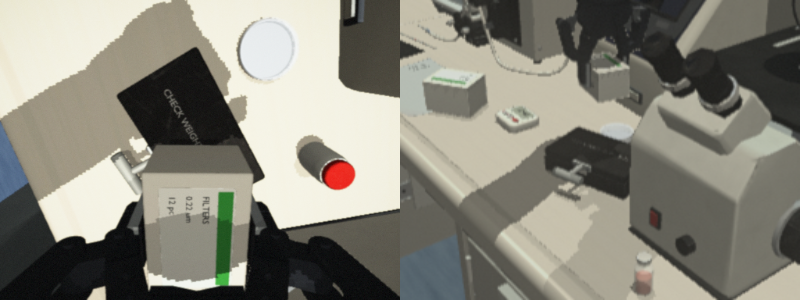

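The carton is held level: the wrist view shows it between the pads, the lid is bare and the force reads −1.9 N. Next I'll pull back, go in front of the microscope and over to the right.

```bash

python3 -m jog '[[-0.006,-0.01,0,0,0,0],[-0.012,-0.021,0,0,0,0],[-0.018,-0.031,0,0,0,0],[-0.018,-0.031,0,0,0,0],[-0.018,-0.031,0,0,0,0],[-0.016,-0.026,0,0,0,0],[-0.012,-0.02,0,0,0,0],[0,0,0,0,0,0]]'
python3 -m jog '[[-0.015,0.003,0,0,0,0],[-0.025,0.006,0,0,0,0],[-0.03,0.007,0,0,0,0],[-0.03,0.007,0,0,0,0],[-0.03,0.007,0,0,0,0],[-0.03,0.007,0,0,0,0],[-0.03,0.007,0,0,0,0],[-0.03,0.007,0,0,0,0],[-0.03,0.007,0,0,0,0],[-0.03,0.007,0,0,0,0],[-0.03,0.007,0,0,0,0],[-0.03,0.007,0,0,0,0],[-0.03,0.007,0,0,0,0],[-0.03,0.007,0,0,0,0],[-0.03,0.007,0,0,0,0],[-0.025,0.006,0,0,0,0],[-0.02,0.003,0,0,0,0],[-0.01,0,0,0,0,0],[0,0,0,0,0,0]]'
python3 - <<'E'
from h import *
togo([490,-240,60],-13)
z=np.load("top0.npz")["W"]; m=(abs(z[...,0]-490)<75)&(abs(z[...,1]+240)<75); print("max z over start-view patch",z[m][:,2].max().round(1),m.sum())
c=calibration("wrist"); p,d=camera("wrist"); W=world(c,d); cv2.imwrite("pics/place.png",p)
E
```

```text
time: 6.35
tcp_pos: [407.9, 249.0, 153.4]
tcp_rot: [-2.455, -1.958, 0.007]
force: [0.3, 0.4, -1.8]
opening: 49.4
time: 8.25
tcp_pos: [409.7, -248.4, 153.9]
tcp_rot: [-2.459, -1.955, 0.0]
force: [0.4, -0.2, -1.5]
opening: 49.5
t 8.25 tcp [ 409.7 -248.4  153.9] yaw_y -13.0 zaxis [-0. -0. -1.] j [-0.7   0.27 -0.49  0.81 -0.    1.1 ] F [ 0.4 -0.2 -1.5] op 49.5
shift m [0.0263 0.0764 0.0939] rz rad -0.001
max z over start-view patch 11.1 2116
```

```bash
python3 - <<'E'
from h import *
z=np.load("top0.npz")["W"]; m=(abs(z[...,0]-490)<90)&(abs(z[...,1]+240)<90)
q=z[m]; print("n>4:",(q[:,2]>4).sum()); print(q[q[:,2]>4].round()[:12], "below -5 max x:", q[q[:,2]<-5][:,0].max() if (q[:,2]<-5).any() else None)
E
```

```text
n>4: 655
[[ 578. -177.    4.]
 [ 578. -183.    6.]
 [ 578. -190.    4.]
 [ 578. -209.    6.]
 [ 578. -219.    6.]
 [ 579. -262.    4.]
 [ 579. -265.    4.]
 [ 579. -281.    5.]
 [ 579. -292.    4.]
 [ 579. -298.    5.]
 [ 574. -186.    5.]
 [ 575. -232.    4.]] below -5 max x: 579.0274832074488
```

View pics/place.png

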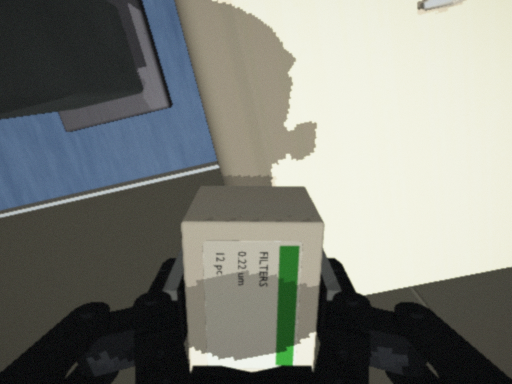

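```bash
python3 - <<'E'
from h import *
z=np.load("top0.npz")["W"]; x,y,h=z[...,0],z[...,1],z[...,2]
for a,b in ((-180,490),(-220,490),(-260,490),(-300,490),(-340,490),(-380,490),(-220,440),(-220,420)):
    m=(abs(x-b)<12)&(abs(y-a)<12); print(a,b,m.sum(),np.percentile(h[m],[5,50,95]).round(1) if m.any() else "")
togo([500,-200,60],-13)
E
```

```text
-180 490 50 [-2.4  0.6  5.6]
-220 490 52 [-2.6  1.8  6.2]
-260 490 49 [-1.9  0.7  5.7]
-300 490 58 [-4.5  1.1  4.9]
-340 490 57 [-3.7  1.7  6.1]
-380 490 57 [-3.2  1.6  6. ]
-220 440 57 [-4.4  0.9  5.3]
-220 420 57 [-1.4  3.3  8.2]
t 8.3 tcp [ 409.7 -247.1  153.9] yaw_y -13.0 zaxis [-0.     0.001 -1.   ] j [-0.7   0.27 -0.49  0.81  0.    1.1 ] F [ 0.3 -0.2 -1.2] op 49.8
shift m [0.0661 0.0775 0.0939] rz rad 0.001
```

```bash

python3 -m jog '[[0.008,0.01,0,0,0,0],[0.016,0.018,0,0,0,0],[0.017,0.02,0,0,0,0],[0.015,0.018,0,0,0,0],[0.01,0.0115,0.01,0,0,0],[0,0,0.02,0,0,0],[0,0,0.025,0,0,0],[0,0,0.025,0,0,0],[0,0,0.025,0,0,0],[0,0,0.017,0,0,0],[0,0,0.01,0,0,0],[0,0,0,0,0,0],[0,0,0,0,0,0]]'
python3 -m jog '[[0,0,0.003,0,0,0],[0,0,0.003,0,0,0],[0,0,0.002,0,0,0],[0,0,0,0,0,0],[0,0,0,0,0,0]]'
python3 -c "
from h import *; togo([500,-200,10],-13)"
```

```text
time: 9.6
tcp_pos: [500.7, -199.5, 22.5]
tcp_rot: [2.456, 1.959, 0.0]
force: [0.5, -0.9, -1.8]
opening: 49.5
time: 10.1
tcp_pos: [500.3, -199.8, 14.4]
tcp_rot: [2.457, 1.958, 0.0]
force: [0.1, 0.2, -1.8]
opening: 49.7
t 10.1 tcp [ 500.3 -199.8   14.4] yaw_y -12.9 zaxis [ 0. -0. -1.] j [-0.52  0.55 -0.48  0.54  0.    1.28] F [ 0.1  0.2 -1.8] op 49.7
shift m [-0.0003 -0.0003  0.0044] rz rad 0.002
```

```bash

python3 -m jog '[[0,0,0.002,0,0,0],[0,0,0.001,0,0,0],[0,0,0,0,0,0],[0,0,0,0,0,0]]'
python3 -m jog '[[0,0,0.001,0,0,0],[0,0,0,0,0,0],[0,0,0,0,0,0]]'
python3 -m jog '[[0,0,0.001,0,0,0],[0,0,0,0,0,0],[0,0,0,0,0,0]]'
```

```text
time: 10.5
tcp_pos: [500.3, -199.7, 11.2]
tcp_rot: [-2.457, -1.958, 0.0]
force: [0.4, 0.1, -0.7]
opening: 49.5
time: 10.8
tcp_pos: [500.3, -199.7, 10.2]
tcp_rot: [-2.457, -1.958, 0.0]
force: [-0.2, -0.4, -1.1]
opening: 49.5
time: 11.1
tcp_pos: [500.5, -199.8, 9.8]
tcp_rot: [2.456, 1.958, 0.0]
force: [-2.0, 0.8, 4.5]
opening: 49.8
```

```bash

python3 -m jog '[[0,0,0,0,0,0],[0,0,0,0,0,0],[0,0,0,0,0,0],[0,0,0,0,0,0],[0,0,0,0,0,0],[0,0,0,0,0,0]]' 0.085
python3 -m jog '[[0,0,-0.01,0,0,0],[0,0,-0.02,0,0,0],[0,0,-0.03,0,0,0],[0,0,-0.03,0,0,0],[0,0,-0.03,0,0,0],[0,0,-0.03,0,0,0],[0,0,0,0,0,0]]'
python3 - <<'E'
from h import *
p,d=camera("wrist"); c=calibration("wrist"); W=world(c,d); zz=W[...,2]
m=((zz>38)&(zz<52)&(abs(W[...,0]-500)<80)&(abs(W[...,1]+200)<80)).astype(np.uint8)
k,lab,st,_=cv2.connectedComponentsWithStats(m)
for i in range(1,k):
    if st[i,4]>300: q=W[lab==i]; print(st[i],cv2.minAreaRect(q[:,:2].astype(np.float32)),np.median(q[:,2]))
# case: from w1
W=np.load("w1.npz")["W"]; zz=W[...,2]
P=np.load("w1.npz")["p"]
m=((zz>24)&(zz<44)&(abs(W[...,0]-528)<32)&(abs(W[...,1]-299)<45)).astype(np.uint8)
k,lab,st,_=cv2.connectedComponentsWithStats(m)
for i in range(1,k):
    if st[i,4]>200: q=W[lab==i]; print("h",st[i],cv2.minAreaRect(q[:,:2].astype(np.float32)),np.percentile(q[:,2],[5,50,95]))
togo([400,280,150],106)
E
```

```text
time: 11.7
tcp_pos: [500.3, -199.7, 9.2]
tcp_rot: [-2.457, -1.958, 0.0]
force: [-0.3, -1.0, -0.2]
opening: 84.9
time: 12.4
tcp_pos: [503.0, -201.2, 164.3]
tcp_rot: [2.451, 1.953, 0.005]
force: [0.5, 0.2, -0.4]
opening: 85.0
[ 215  143   64   84 5143] ((497.466796875, -199.47543334960938), (70.3105697631836, 50.088134765625), 76.65534210205078) 41.86716423735464
h [ 163  143   56   74 1320] ((539.90087890625, 309.51434326171875), (57.704261779785156, 63.03899383544922), 16.56065559387207) [33.96369567 38.05399172 39.93553336]
t 12.45 tcp [ 501.9 -200.6  162.1] yaw_y -12.9 zaxis [ 0.005 -0.003 -1.   ] j [-0.52  0.36 -0.33  0.87 -0.    1.28] F [ 0.4 -0.4 -1.2] op 84.9
shift m [ 0.4458 -0.2066  0.0104] rz rad 1.067
```

The carton stands upright at (497,−199) with its top level. I'll return in front of the microscope, then turn to line up with the handle.

```bash

python3 -m jog '[[-0.005,-0.0206,0,0,0,0],[-0.008,-0.035,0,0,0,0],[-0.008,-0.034,0,0,0,0],[0.02,-0.0046,0,0,0,0],[0.036,-0.0083,0,0,0,0],[0.036,-0.0083,0,0,0,0],[0.036,-0.0083,0,0,0,0],[0.036,-0.0083,0,0,0,0],[0.036,-0.0083,0,0,0,0],[0.036,-0.0083,0,0,0,0],[0.036,-0.0083,0,0,0,0],[0.036,-0.0083,0,0,0,0],[0.036,-0.0083,0,0,0,0],[0.036,-0.0083,0,0,0,0],[0.036,-0.0083,0,0,0,0],[0.036,-0.0083,0,0,0,0],[0.03,-0.007,0,0,0,0],[0,0,0,0,0,0]]'
python3 -m jog '[[0,0,0,0,0,-0.1],[0,0,0,0,0,-0.14],[0,0,0,0,0,-0.14],[0,0,0,0,0,-0.14],[0,0,0,0,0,-0.14],[0,0,0,0,0,-0.14],[0,0,0,0,0,-0.14],[0,0,0,0,0,-0.14],[0,0,0,0,0,-0.14],[0,0,0,0,0,-0.14],[0,0,0,0,0,-0.14],[0,0,0,0,0,-0.14],[0,0,0,0,0,-0.14],[0,0,0,0,0,-0.14],[0,0,0,0,0,-0.14],[0,0,0,0,0,-0.02],[0,0,0,0,0,0]]'
python3 - <<'E'
from h import *
togo([460,280,150],106.3)
for n in ("wrist","top"):
    c=calibration(n); p,d=camera(n); W=world(c,d); cv2.imwrite(f"pics/{n}2.png",p); np.savez(f"{n}2.npz",p=p,d=d,W=W)
E
```

```text
time: 14.25
tcp_pos: [406.8, 297.2, 158.5]
tcp_rot: [-2.452, -1.963, 0.0]
force: [0.4, -0.5, 0.0]
opening: 85.2
time: 15.95
tcp_pos: [407.0, 293.6, 158.8]
tcp_rot: [0.44, -3.109, 0.001]
force: [-0.3, 0.4, 0.0]
opening: 84.9
t 15.95 tcp [407.  293.6 158.8] yaw_y 106.1 zaxis [-0.001 -0.001 -1.   ] j [ 0.48  0.3  -0.43  0.84 -0.    0.2 ] F [-0.3  0.4  0. ] op 84.9
shift m [-0.0471 -0.0278  0.0087] rz rad -0.003
```

View pics/wrist2.png

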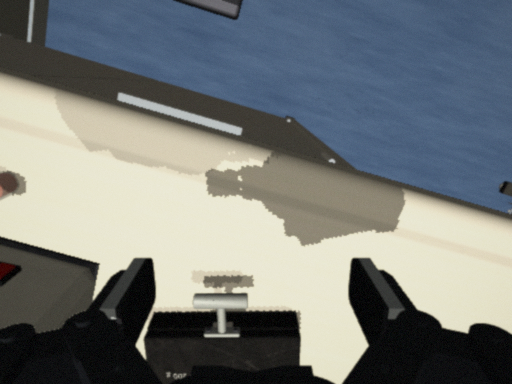

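The wrist view shows the crossbar at (193–248, 292–309), level in the image, so the jaws are parallel to it. The lid is bare.

```bash
python3 - <<'E'
from h import *
s=manip.state(); M=R.from_rotvec(s["tcp_rot"]).as_matrix()
f=np.load("wrist2.npz"); W=f["W"]; g=f["p"].max(2)
sub=np.zeros(g.shape,bool); sub[288:314,185:256]=1
m=sub&(W[...,2]>22)&(W[...,2]<48)
m&=(np.indices(g.shape)[0]<312)
# separate bar from stem/lid by case-frame x
ex=np.array([np.cos(np.radians(16.2)),np.sin(np.radians(16.2))]); ey=np.array([-ex[1],ex[0]])
q=W[m]; a=q[:,:2]@ex; b=q[:,:2]@ey
print("along x'",np.percentile(a,[1,50,99]).round(1),"y'",np.percentile(b,[1,50,99]).round(1),"z",np.percentile(q[:,2],[5,50,95]).round(1))
nb=a<a.min()+16; r=cv2.minAreaRect(q[nb][:,:2].astype(np.float32)); print("bar",r)
# ray onto z=40 (bar top) for pixel extents
c=calibration("wrist"); fo=192/np.tan(np.radians(c["vertical_fov"])/2)
for u,v in ((193,301),(248,301),(220,293),(220,309),(147,312),(300,311)):
    d=rot(c["orientation"])@np.array([(u-c["cx"])/fo,-(v-c["cy"])/fo,-1]); o=np.array(c["origin"]); p=o+d*(34-o[2])/d[2]; print((u,v),p.round(1),(p[:2]@ex).round(1),(p[:2]@ey).round(1))
T=np.load("top2.npz")["W"]; print("carton top from top cam", )
m=(abs(T[...,0]-500)<60)&(abs(T[...,1]+200)<60)&(T[...,2]>30); print(cv2.minAreaRect(T[m][:,:2].astype(np.float32)),np.median(T[m][:,2]))
E
```

```text
along x' [574.9 578.6 590.7] y' [115.1 139.5 164. ] z [30.6 37.2 39.4]
bar ((520.1448364257812, 296.205322265625), (15.746271133422852, 49.68743896484375), 17.008834838867188)
(193, 301) [527.1 272.4  34. ] 582.2 114.6
(248, 301) [513.  321.2  34. ] 582.3 165.3
(220, 293) [511.9 294.2  34. ] 573.7 139.7
(220, 309) [528.6 298.5  34. ] 590.9 139.2
(147, 312) [550.7 233.9  34. ] 594.1 71.0
(300, 311) [510.1 370.7  34. ] 593.2 213.7
carton top from top cam
((500.3573303222656, -199.54054260253906), (71.59478759765625, 50.55876541137695), 77.37525939941406) 45.499451621161256
```

```bash

python3 -m jog '[[-0.012,-0.0033,0,0,0,0],[-0.025,-0.0065,0,0,0,0],[-0.025,-0.0065,0,0,0,0],[-0.025,-0.0065,0,0,0,0],[-0.0227,-0.0065,0,0,0,0],[0,0,0.012,0,0,0],[0,0,0.025,0,0,0],[0,0,0.025,0,0,0],[0,0,0.025,0,0,0],[0,0,0.015,0,0,0],[0,0,0,0,0,0],[0,0,0,0,0,0]]'
python3 - <<'E'
from h import *
togo([520.5,296.5,12],106.2)
p,d=camera("wrist"); cv2.imwrite("pics/w3.png",p)
E
```

```text
time: 17.25
tcp_pos: [520.6, 296.9, 57.0]
tcp_rot: [0.444, -3.109, 0.0]
force: [0.5, 1.0, 0.6]
opening: 84.8
t 17.25 tcp [520.6 296.9  57. ] yaw_y 106.3 zaxis [-0.001 -0.    -1.   ] j [ 0.4   0.58 -0.28  0.72 -0.    0.11] F [0.5 1.  0.6] op 84.8
shift m [ 0.0002 -0.0004  0.045 ] rz rad 0.001
```

View pics/w3.png

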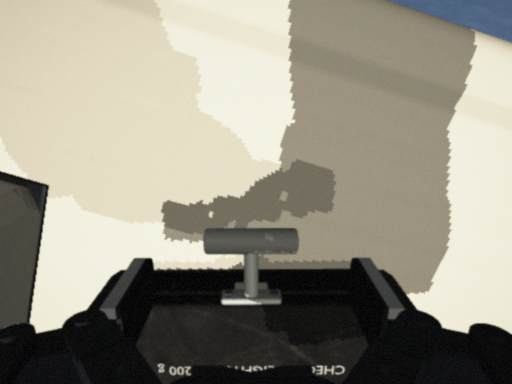

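The bar is centred between the fingertips (bar centre at (251,241), tips at x ≈ 140 and 362). I'll descend and close on its ends.

```bash

python3 -m jog '[[0,0,0.015,0,0,0],[0,0,0.015,0,0,0],[0,0,0.01,0,0,0],[0,0,0.005,0,0,0],[0,0,0,0,0,0],[0,0,0,0,0,0]]'
python3 -m jog '[[0,0,0,0,0,0],[0,0,0,0,0,0],[0,0,0,0,0,0],[0,0,0,0,0,0],[0,0,0,0,0,0],[0,0,0,0,0,0],[0,0,0,0,0,0]]' 0.03 60
python3 - <<'E'
from h import *
togo([520.5,296.5,12],106.2)
p,d=camera("wrist"); cv2.imwrite("pics/w4.png",p)
E
```

```text
time: 17.9
tcp_pos: [521.4, 297.2, 12.9]
tcp_rot: [-0.445, 3.109, 0.0]
force: [-0.1, -0.6, 0.2]
opening: 85.0
time: 18.6
tcp_pos: [521.5, 296.6, 13.2]
tcp_rot: [-0.445, 3.109, -0.002]
force: [-1.0, -2.2, 4.7]
opening: 48.7
t 18.6 tcp [521.5 296.6  13.2] yaw_y 106.3 zaxis [ 0.001 -0.001 -1.   ] j [ 0.39  0.64 -0.31  0.63 -0.    0.11] F [-1.  -2.2  4.7] op 48.7
shift m [0.0009 0.0002 0.0012] rz rad 0.001
```

View pics/w4.png

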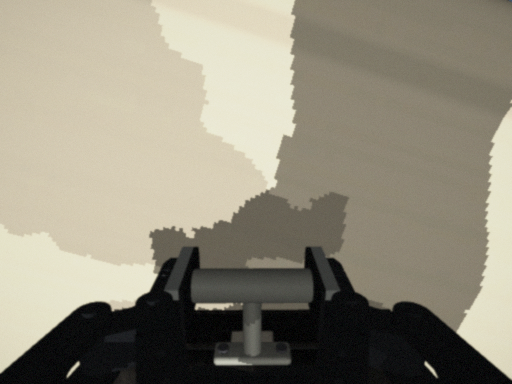

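```bash

python3 -m jog '[[-0.0005,0,-0.0055,0,0,0],[-0.0006,0,-0.0055,0,0,0],[-0.001,0,-0.0055,0,0,0],[-0.001,0,-0.0054,0,0,0],[-0.0015,0,-0.0054,0,0,0],[-0.0015,0,-0.0053,0,0,0],[-0.0019,0,-0.0052,0,0,0],[-0.002,0,-0.0052,0,0,0],[-0.0024,0,-0.005,0,0,0],[-0.0024,0,-0.005,0,0,0],[-0.0028,0,-0.0048,0,0,0],[-0.0029,0,-0.0047,0,0,0],[0,0,0,0,0,0],[0,0,0,0,0,0]]'
cat >> h.py <<'E'
def lid():
    s=manip.state(); ex=np.array([np.cos(np.radians(16.25)),np.sin(np.radians(16.25))])
    a=(s["tcp_pos"][:2]-[521.5,296.6])@ex; b=s["tcp_pos"][2]-13.2
    print("from tcp: th",np.degrees(np.arctan2(7+b,127-a)).round(2)-3.15,"r",np.hypot(7+b,127-a).round(1),"F",s["force"].round(1),"M",s["moment"].round(2),"op",round(s["opening"],1))
    for n in ("side","top"):
        c=calibration(n); p,d=camera(n); W=world(c,d); np.savez(n+"L.npz",W=W,p=p); cv2.imwrite(f"pics/{n}L_{s['time']:.1f}.png",p)
        hx=np.array([521.5,296.6])+127*ex; x=(W[...,:2]-hx)@ex; y=(W[...,:2]-hx)@np.array([-ex[1],ex[0]]); h=W[...,2]-26.5
        r=np.hypot(x,h); t=np.degrees(np.arctan2(h,-x))
        m=(abs(y)<74)&(r>30)&(r<88)&(t>12)&(t<110)&(p.max(2)<80); 
        if m.sum()>30:
            A=np.c_[x[m],h[m]]; mu=np.median(A,0); v=np.linalg.svd(A-A.mean(0),full_matrices=False)[2][0]; print(n,m.sum(),"median t",np.median(t[m]).round(1),"plane ang",np.degrees(np.arctan2(abs(v[1]),-v[0]*np.sign(v[1]))).round(1))
E
python3 -c "
from h import *; togo([0,0,0],106.2); lid()"
```

```text
time: 20.05
tcp_pos: [540.6, 302.4, 74.7]
tcp_rot: [0.444, -3.11, 0.001]
force: [3.8, -4.5, -4.7]
opening: 48.6
t 20.05 tcp [540.6 302.4  74.7] yaw_y 106.3 zaxis [-0.    -0.001 -1.   ] j [ 0.39  0.59 -0.2   0.78 -0.    0.11] F [ 3.8 -4.5 -4.7] op 48.6
shift m [ 0.6036 -0.1389  0.0751] rz rad 0.001
from tcp: th 29.480000000000004 r 127.1 F [ 3.8 -4.5 -4.7] M [-0.85 -0.35 -0.05] op 48.6
side 82 median t 39.2 plane ang 25.1
top 174 median t 42.6 plane ang 28.3
```

```bash

python3 -m jog '[[-0.0032,0,-0.0046,0,0,0],[-0.0033,0,-0.0045,0,0,0],[-0.0036,0,-0.0042,0,0,0],[-0.0036,0,-0.0042,0,0,0],[-0.004,0,-0.0039,0,0,0],[-0.004,0,-0.0039,0,0,0],[-0.0043,0,-0.0035,0,0,0],[-0.0043,0,-0.0035,0,0,0],[-0.0046,0,-0.0032,0,0,0],[-0.0046,0,-0.0031,0,0,0],[-0.0048,0,-0.0027,0,0,0],[-0.0049,0,-0.0027,0,0,0],[0,0,0,0,0,0],[0,0,0,0,0,0]]'
python3 -c "
from h import *; togo([0,0,0],106.2); lid()
p=cv2.imread('pics/'+sorted(__import__('os').listdir('pics'))[-1])
import glob
s=np.load('sideL.npz')['p'];t=np.load('topL.npz')['p'];w,_=camera('wrist')
cv2.imwrite('pics/fin.png',np.hstack([cv2.resize(s[120:270,170:370],(400,300)),cv2.resize(w,(400,300))]))"
```

```text
time: 21.55
tcp_pos: [587.1, 316.3, 118.8]
tcp_rot: [0.444, -3.108, 0.001]
force: [-0.8, -4.8, -3.2]
opening: 48.5
t 21.55 tcp [587.1 316.3 118.8] yaw_y 106.3 zaxis [-0.002 -0.001 -1.   ] j [ 0.38  0.63 -0.01  0.94 -0.    0.1 ] F [-0.8 -4.8 -3.2] op 48.5
shift m [ 0.652  -0.1392  0.1199] rz rad 0.001
from tcp: th 59.39 r 126.9 F [-0.8 -4.8 -3.2] M [-1.15  0.4  -0.07] op 48.5
side 488 median t 55.8 plane ang 58.6
top 94 median t 73.5 plane ang 56.7
```

View pics/fin.png

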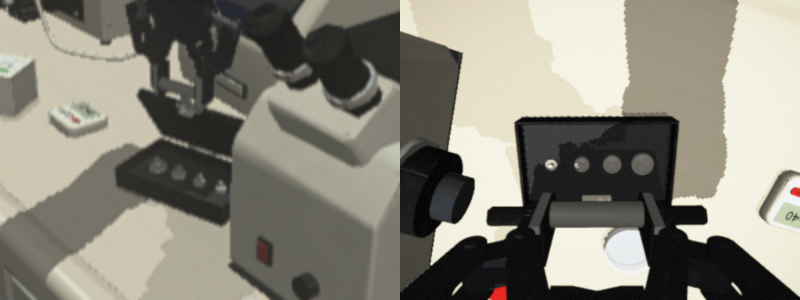

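The lid stands open with the weights visible, and the bar is still between the pads. I'll nudge it up by the last half degree, then check the bystanders and the hold.

```bash

python3 -m jog '[[-0.0014,0,-0.0007,0,0,0],[0,0,0,0,0,0],[0,0,0,0,0,0],[0,0,0,0,0,0],[0,0,0,0,0,0],[0,0,0,0,0,0],[0,0,0,0,0,0],[0,0,0,0,0,0],[0,0,0,0,0,0],[0,0,0,0,0,0]]'
python3 - <<'E'
from h import *
lid()
for n in ("top","side"):
    A=np.load(n+"0.npz")["W"]; B=np.load(n+"L.npz")["W"]
    for o,(x,y,r,lo) in dict(vial=(476,84,25,25),timer=(586,540,55,10),bottle=(721,261,28,35),dish=(689,382,45,8),carton=(500,-200,60,25)).items():
        q=[]
        for W in (A,B):
            m=(np.hypot(W[...,0]-x,W[...,1]-y)<r)&(W[...,2]>lo)&(W[...,2]<lo+45); q.append((m.sum(),W[m].mean(0).round(1) if m.any() else None))
        print(n,o,q)
E
```

```text
time: 22.7
tcp_pos: [588.1, 316.5, 119.3]
tcp_rot: [0.444, -3.108, 0.001]
force: [-0.9, -6.2, -3.5]
opening: 48.7
from tcp: th 59.9 r 126.9 F [-0.9 -6.2 -3.5] M [-1.15  0.56 -0.08] op 48.7
side 500 median t 56.3 plane ang 58.8
top 80 median t 73.5 plane ang 56.3
top vial [(np.int64(46), array([475.3,  81.5,  44.9])), (np.int64(1), array([479.9,  70.5,  46.8]))]
top timer [(np.int64(379), array([584.6, 542.5,  17.5])), (np.int64(379), array([584.4, 542.6,  17.8]))]
top bottle [(np.int64(101), array([723.1, 261.3,  62.2])), (np.int64(0), None)]
top dish [(np.int64(265), array([690.7, 385.3,  15.5])), (np.int64(176), array([687.6, 393.6,  15.6]))]
top carton [(np.int64(0), None), (np.int64(414), array([ 499.8, -196.8,   44.5]))]
side vial [(np.int64(186), array([471.1,  73.7,  39.2])), (np.int64(194), array([471.3,  74.1,  38.9]))]
side timer [(np.int64(273), array([580.4, 535.9,  15. ])), (np.int64(282), array([580.3, 535.4,  15. ]))]
side bottle [(np.int64(0), None), (np.int64(0), None)]
side dish [(np.int64(46), array([707.9, 374.9,  12.7])), (np.int64(0), None)]
side carton [(np.int64(0), None), (np.int64(1260), array([ 500.4, -189. ,   42.5]))]
```

```bash
python3 -c "
from h import *; print(manip.finish_job()); print(manip.state()['time'])"
```

```text
the job is handed in; nothing more can be done
None
the job is handed in; nothing more can be done
```

I set the small carton upright on the free worktop to the right and raised the lid to about 60°. I handed the job in at about 23 s with the gripper still holding the T-handle.

**Carton:** it went in front of the microscope and now stands at about (500, −200) mm. Its top is level at 45 mm, and it was lifted straight off the case with no drop.

**Lid angle:** the gripper position gives 59.9° on a 126.9 mm radius, close to the stated 127 mm. The depth images disagreed slightly: the side camera read 58.8° and the top camera 56.3°. The top reading came from few points, so I trusted the gripper figure.

**Hold:** the fingers were at 48.7 mm on the 50 mm crossbar. The last force reading was about 7 N, and the lid held steady through the last second before hand-in.

**Bystanders:**
- **Vial and timer:** unmoved, within 1 mm in the side view.
- **Dish and bottle:** partly or fully hidden by the arm, so I could not re-measure them. Both appear in the last wrist picture, and the arm made no move near them.

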